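# Empty the double-ended canister and heft it for a trapped ball

### The arm

A 6-joint arm with a two-finger parallel gripper is mounted at the origin on the work surface. World frame = base frame: x ahead of the robot, y to its left, z up, the work surface at z = 0. Lengths are in m, angles in rad, forces in N, time in s.
With the tool pointing down it reaches from about 0.3 to 0.825 m from the base axis. Payload 5.4 kg.
Tool frame: the origin (TCP) lies midway between the tips of the shut fingers; the grasp point (between the pads) lies 19 mm behind it; z points along the fingers, y is the direction in which the jaws open and shut (so a half turn about z gives the same grasp; the last joint's range is limited). The gripper opens to 92 mm and grips with 3 to 60 N. Pads are 20 mm wide; open, the fingers measure 128 mm over their backs; the gripper's body (75 mm by 189 mm) begins 69 mm behind the grasp point.
Start: joints at [1.078, 0.158, 1.597, -0, 1.386, -0.21], TCP at [0.16, 0.552, 0.215] pointing down, gripper open.
Joint ranges: [-2.91, 2.91], [-0.94, 2.29], [0.18, 2.7], [-1.29, 4.43], [0.17, 2.64], [-3, 3]. Speed limits (rad/s): [2.57, 2.57, 3.14, 3.14, 3.14, 3.14].

### API

Orientations are given as a unit quaternion [w, x, y, z].
In Python, from bench import * gives the robot as it stands. Calls block until the motion is done:
- goto(position, orientation): joint-space move of the TCP to a pose.
- movel(position, ori=None, v=0.15): straight line of the TCP; ori=None keeps the orientation; v is the mean speed in m/s.
- movej(angles): joint-space move.
- set_gripper(opening, strength=None): finger opening in m; strength is the grip in N (None keeps the last); returns when the fingers have stopped.
- sleep(seconds).
- solve_ik(position, orientation): joint angles nearest the present ones, or None.
- get_image(name): name is "scene" or "top"; returns a dict with "color" (384x512x3 uint8, red, green, blue), "K" (3x3 intrinsics, pixels), "R" (3x3) and "t" (3): a world point X has camera coordinates R X + t. Camera axes: x right, y down, z forward; pixel columns grow to the right and rows downward; lengths in m; the calibration is good to about 2 mm. A picture is of the moment at which its call begins. There is no depth.
A pose or a line that the arm cannot do raises Unreachable and nothing moves.
- sign_off(): hands the job in, once; it reports no verdict.
Readings, each from a call of its own:
- current_t(): time.
- current_joint_positions(): joint angles.
- current_joint_velocities(): joint speeds.
- current_joint_torque(): joint torques, N m.
- current_eef_pos(): TCP position.
- current_ee_rot(): TCP orientation.
- current_contact_force(): force on the tool from outside, world axes, zero at the start.
- current_torque(): the same for the moment, N m.
- current_gripper_width(): finger opening in m.
Only numpy, scipy, OpenCV 4.12 (cv2) and the standard library are available. Lean on these libraries where they do the work, as an engineer would, in place of code of your own. Each camera call takes 0.05 s, during which the arm holds its last target. There are 200 camera calls.

### The job

Pick the square canister off the black rubber pad, tip its orange end well down over the green catch box so that what is free runs out, then set it back on the pad, let go, take it afresh and hold it level and still above the pad for a moment to feel its weight. If it is empty, set it down level on the blue mat; if a ball is still trapped inside, tip its white end (never over the green box) over the red catch box until it is empty, re-taking the canister another way as needed, and set it level on the yellow mat. Let go at the end, and leave the tools, bottle and tape roll where they are.

Things in the scene. Friction and masses are not known exactly. Their poses are not given: they have to be found in the camera images.
- canister_centre (a point): Centre (half-way up) of the canister, a square aluminium tube lying on its side: 150 long (its x axis), 52 wide (y), 62 high (z, up). Grip it across the 52 mm width at mid-length. Orange band at the +x end, white band at the -x end, both ends open. Starts on the rubber pad. Empty it weighs 0.27 to 0.34 kg; with one ball 0.44 to 0.55 kg.
- canister: The same canister, origin at the middle of its underside, same axes. Loose inside are two 36 mm steel balls of 0.17 to 0.21 kg, one near either end. A hidden flap at mid-length is either folded away (both balls leave by the orange end) or hangs down (then the ball on the white side cannot pass it and leaves only by the white end).
- orange_end (a point): Centre of the open orange end face (75 mm along +x from the centre). Walls 4 mm; a 9 mm lip on the floor (3 mm under the roof) edges the opening, so a ball rolls out only when this end points more than about 60 degrees below level (70 to 75 is sure).
- white_end (a point): Centre of the open white end face (75 mm along -x from the centre), with the same lips as the orange end.
- pad_centre (a point): Centre of the top of the black rubber rest pad, 190 mm (its y axis) by 110 mm (x), 6 mm thick, fixed.
- blue_mat_centre (a point): Centre of the top of the blue parking mat, 175 mm (its y axis) by 95 mm (x), 4 mm thick, fixed. For a canister that was empty after the first tip.
- yellow_mat_centre (a point): Centre of the top of the yellow parking mat, 175 mm (its y axis) by 95 mm (x), 4 mm thick, fixed. For a canister that held a trapped ball and had to be tipped again.
- green_box: The green catch box, fixed, 170 mm (its x axis, away from the robot) by 165 mm (y), walls 60 mm high; origin at the centre of its underside. A roof 64 mm high covers the far 50 mm (+x side); the sloping floor rolls balls under it. For what leaves the orange end.
- green_box_mouth (a point): Centre of the green box's open mouth, at rim height (60 mm above the bench); the mouth is 115 mm along the box's x axis by 155 mm along y.
- red_box: The red catch box, fixed, 170 mm (its x axis, away from the robot) by 165 mm (y), walls 60 mm high; origin at the centre of its underside. A roof 64 mm high covers the far 50 mm (+x side); the sloping floor rolls balls under it. For what leaves the white end.
- red_box_mouth (a point): Centre of the red box's open mouth, at rim height (60 mm above the bench); the mouth is 115 mm along the box's x axis by 155 mm along y.
- screwdriver_mid (a point): A screwdriver with red handle, 150 long, lying on the bench; leave it.
- wrench_mid (a point): A steel wrench, 150 long, lying on the bench; leave it.
- oil_bottle_mid (a point): Mid-height of a white plastic bottle, 60 diameter, 150 high, standing at the left; leave it.
- tape_roll_mid (a point): Middle of a yellow tape roll, 90 diameter, 30 high, lying at the right; leave it.
Things that resemble listed ones, but are neither listed nor needed, are in the scene too. What is shaped like the canister but brown or purple is not meant.

How it is judged:
By the outcome, as a careful person would: the job done as asked, in the order asked, and still so for the second after the job is handed in, with the robot touching nothing.
It also fails if it takes over 72 s, if anything falls off the work surface, if the arm or the gripper's body presses on something with over 40 N, if the wrist force passes 120 N, or if a joint passes its speed limit or range.

## Working session

There is one attempt and no reset: what is moved stays moved. The work goes in short steps, each a Python script; the robot and the scene stay as the last script left them, time stands still between calls to the robot, and variables do not carry over. Pictures are saved under pics/ and viewed, about 8 in all and at most 12, crops included, and the job is handed in when it is done.

```bash
ls; mkdir -p pics; python3 - <<'E'
from bench import *
import cv2,numpy as np
for n in("scene","top"):
    d=get_image(n); np.savez(f"pics/{n}0.npz",**d); cv2.imwrite(f"pics/{n}0.png",cv2.resize(d["color"][:,:,::-1],(800,600),interpolation=cv2.INTER_CUBIC))
    print(n,d["K"].tolist(),d["R"].round(4).tolist(),d["t"].tolist())
print(current_t(),current_ee_rot(),current_contact_force())
E
```

```text
pics
scene [[445.5780956041058, 0.0, 250.39671471419587], [0.0, 445.5780956041058, 194.23938406097366], [0.0, 0.0, 1.0]] [[0.3792, 0.9252, -0.0134], [0.7578, -0.3188, -0.5694], [-0.5311, 0.2058, -0.822]] [-0.17104550034340257, -0.34129590175083163, 1.9113866112135538]
top [[347.94162125777103, 0.0, 250.1404566255712], [0.0, 347.94162125777103, 196.42076061139568], [0.0, 0.0, 1.0]] [[-0.0176, -0.9993, 0.0324], [-0.9967, 0.0149, -0.0803], [0.0798, -0.0337, -0.9962]] [-0.009857296613844695, 0.489635309813437, 1.1497251726023423]
0.1 [-2.79366826e-04  1.40914896e-01  9.90021353e-01 -7.96561191e-04] [ 0.64107584  0.31592358 -0.76336124]
```

View pics/top0.png

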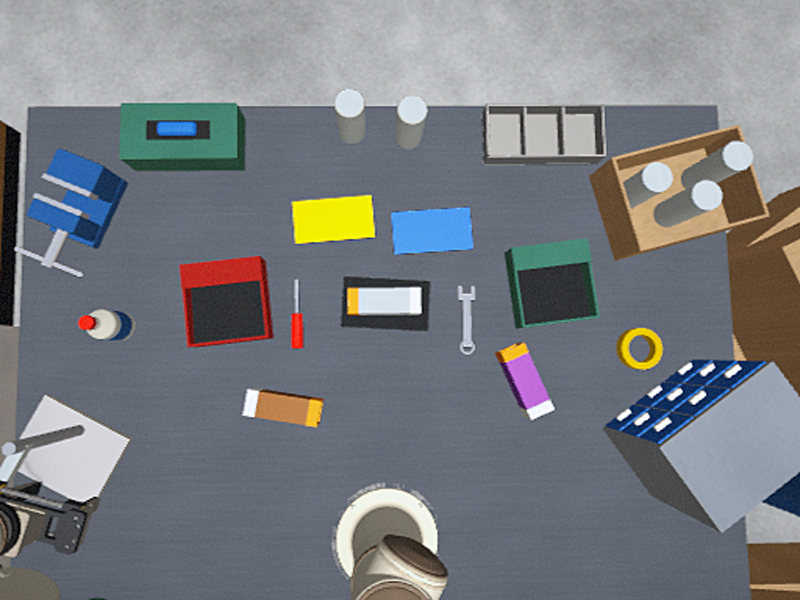

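View pics/scene0.png

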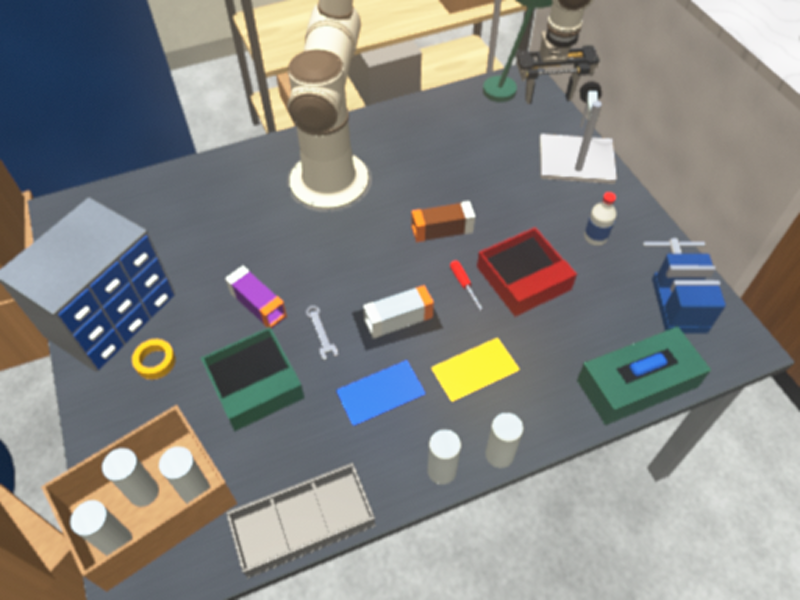

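Candidates for the canister (top view, 800x600 px): the silver tube on the black pad at (385,301), a brown one at (283,408) and a purple one at (525,381). I choose the silver one: its orange end faces left (+y) and its white end right. The green box is at (552,283), red box (228,302), blue mat (432,231) and yellow mat (333,219). The green case at (183,135) is a decoy.

```bash
cat > vis.py <<'E'
import cv2,numpy as np
from scipy.optimize import minimize
def hull(d,p,dims,z0,zfar=None):
    x,y,a=p; L,W,H=dims; c,s=np.cos(a),np.sin(a)
    P=[[x+c*u*L/2-s*v*W/2,y+s*u*L/2+c*v*W/2,z0+(h*(zfar if zfar and u>0 else H))] for u in(-1,1) for v in(-1,1) for h in(0,1)]
    C=np.array(P)@d["R"].T+d["t"]; q=C@d["K"].T; q=q[:,:2]/q[:,2:]
    return cv2.convexHull(q.astype(np.float32))
def pix2w(d,uv,z):
    r=d["R"].T@np.linalg.inv(d["K"])@np.array([*uv,1.]); o=-d["R"].T@d["t"]
    return o+r*(z-o[2])/r[2]
def mask(d,lo,hi,roi,close=0):
    h=cv2.cvtColor(d["color"],cv2.COLOR_RGB2HSV); m=cv2.inRange(h,lo,hi)
    k=np.zeros_like(m); x0,y0,x1,y1=[int(v*.64) for v in roi]; k[y0:y1,x0:x1]=1
    m=m*k
    m=cv2.morphologyEx(m,cv2.MORPH_OPEN,np.ones((2,2),np.uint8)) if close else m
    cs,_=cv2.findContours(m,cv2.RETR_EXTERNAL,cv2.CHAIN_APPROX_NONE)
    cs=[c for c in cs if cv2.contourArea(c)>15]
    return cv2.convexHull(np.concatenate(cs)).astype(np.float32)
def fit(views,dims,z0,p0,zfar=None):
    # views: list of (img,hull); outline of pixel centres -> grow by .5px is ignored (symmetric)
    def cost(p):
        s=0
        for d,h in views:
            g=hull(d,p,dims,z0,zfar); a,_=cv2.intersectConvexConvex(g,h)
            s+=1-a/(cv2.contourArea(g)+cv2.contourArea(h)-a)
        return s
    r=minimize(cost,p0,method="Nelder-Mead",options=dict(initial_simplex=np.array(p0)+np.array([[0,0,0],[.02,0,0],[0,.02,0],[0,0,.15]]),xatol=1e-5,fatol=1e-5,maxiter=800))
    return r.x,r.fun/len(views)
E
python3 - <<'E'
from vis import *
T,S=[dict(np.load(f"pics/{n}0.npz")) for n in("top","scene")]
G=((55,90,25),(90,255,255)); R=((0,170,60),(8,255,255)); Y=((24,150,120),(35,255,255)); B=((100,120,150),(118,255,255)); K=((0,0,0),(180,255,48))
q=lambda u,v,z:pix2w(T,(u*.64,v*.64),z)[:2]
box=(.17,.165,.06)
J={"green":(G,(495,230,605,335),(195,320,310,430),box,0,q(552,283,.03),.064),
"red":(R,(172,250,276,352),(474,225,580,315),box,0,q(226,302,.03),.064),
"yellow":(Y,(280,185,385,255),(425,330,525,405),(.095,.175,.004),0,q(333,219,0),None),
"blue":(B,(385,195,480,260),(330,355,430,430),(.095,.175,.004),0,q(432,231,0),None),
"canister":(None,(340,280,428,322),(355,280,440,340),(.15,.052,.062),.006,q(385,301,.06),None)}
vis=T["color"].copy(); vs=S["color"].copy()
for n,(c,rt,rs,dims,z0,p,zf) in J.items():
    if c is None:
        hs=[]
        for d,r in((T,rt),(S,rs)):
            hs.append(cv2.convexHull(np.concatenate([x.reshape(-1,1,2) for x in(mask(d,(0,0,100),(180,255,255),r,1),mask(d,(8,150,100),(24,255,255),r,1))])))
    else: hs=[mask(d,*c,r,1) for d,r in((T,rt),(S,rs))]
    a0=np.pi/2 if n=="canister" else .05
    for lab,v in(("T",[(T,hs[0])]),("S",[(S,hs[1])]),("both",[(T,hs[0]),(S,hs[1])])):
        x,f=fit(v,dims,z0,[*p,a0],zf); print(n,lab,x.round(4),round(f,3))
    for im,d in((vis,T),(vs,S)):
        cv2.polylines(im,[np.round(hull(d,x,dims,z0,zf)).astype(int)],True,(255,0,255),1)
# pad via top mask of dark
h=mask(T,*K,(338,270,435,335),1); x,f=fit([(T,h)],(.11,.19,.006),0,[*q(386,304,0),0.]); print("pad",x.round(4),f)
cv2.polylines(vis,[np.round(hull(T,x,(.11,.19,.006),0)).astype(int)],True,(0,255,0),1)
a=cv2.resize(vis[115:230,100:400],(800,307)); b=cv2.resize(vs[130:280,120:400],(540,290))
b=np.pad(b,((0,0),(0,260),(0,0))); 
c=cv2.resize(T["color"][172:216,210:280],(250,157)); b[:157,545:795]=c
cv2.imwrite("pics/fit.png",np.vstack([a,b])[:,:,::-1])
E
```

```text
green T [ 0.5303 -0.3653  0.1214] 0.035
green S [ 0.5327 -0.3617  0.1247] 0.581
green both [ 0.5311 -0.3645  0.112 ] 0.314
red T [0.5017 0.325  0.0798] 0.04
red S [0.5019 0.3357 0.0966] 0.372
red both [0.5027 0.3268 0.0945] 0.208
yellow T [0.6855 0.1026 0.0736] 0.029
yellow S [0.6921 0.108  0.0728] 0.038
yellow both [0.6859 0.1033 0.0744] 0.105
blue T [ 0.6572 -0.1145  0.0618] 0.023
blue S [ 0.665  -0.1107  0.0587] 0.011
blue both [ 0.6577 -0.114   0.0553] 0.095
canister T [0.5073 0.01   1.4753] 0.222
canister S [0.5155 0.0064 1.4256] 0.503
canister both [5.0650e-01 1.4000e-03 1.4752e+00] 0.363Traceback (most recent call last):
  File "<stdin>", line 24, in <module>
  File "vis.py", line 18, in mask
    return cv2.convexHull(np.concatenate(cs)).astype(np.float32)
                          ~~~~~~~~~~~~~~^^^^
ValueError: need at least one array to concatenate
```

```bash
sed -i 's/np.ones((2,2)/np.ones((3,3)/' vis.py
python3 - <<'E'
from vis import *
T,S=[dict(np.load(f"pics/{n}0.npz")) for n in("top","scene")]
hv=[cv2.cvtColor(d["color"],cv2.COLOR_RGB2HSV) for d in(T,S)]
for (u,v) in [(250,192),(250,180),(250,205),(225,192),(266,192),(272,200),(290,230)]: print("T",u,v,hv[0][v,u])
print(T["color"][178:212,245].mean(1).round().astype(int)); print(T["color"][192,214:280].mean(1).round().astype(int))
G=((55,90,15),(90,255,255)); R=((0,170,40),(8,255,255)); Y=((24,150,120),(35,255,255)); B=((100,120,150),(118,255,255))
q=lambda u,v,z:pix2w(T,(u*.64,v*.64),z)[:2]
box=(.17,.165,.06)
J={"green":(G,(495,230,605,335),(195,320,310,430),box,0,q(552,283,.03),.064),
"red":(R,(172,250,276,352),(474,225,580,315),box,0,q(226,302,.03),.064),
"yellow":(Y,(280,185,385,255),(425,330,525,405),(.095,.175,.004),0,q(333,219,0),None),
"blue":(B,(385,195,480,260),(330,355,430,430),(.095,.175,.004),0,q(432,231,0),None),
"canister":(((0,0,125),(180,255,255)),(343,279,427,325),(358,280,438,338),(.15,.052,.062),.006,q(385,301,.06),None),
"pad":(((0,0,0),(180,255,55)),(338,270,435,335),(350,285,446,350),(.11,.19,.006),0,q(386,304,0),None)}
vis=T["color"].copy(); vs=S["color"].copy()
for n,(c,rt,rs,dims,z0,p,zf) in J.items():
  try:
    hs=[mask(d,*c,r,n!="pad" and n!="canister") for d,r in((T,rt),(S,rs))]
    a0=np.pi/2 if n=="canister" else .05
    for lab,v in(("T",[(T,hs[0])]),("S",[(S,hs[1])])):
        x,f=fit(v,dims,z0,[*p,a0],zf); print(n,lab,x.round(4),round(f,3))
        im,d,h=(vis,T,hs[0]) if lab=="T" else (vs,S,hs[1])
        cv2.polylines(im,[np.round(hull(d,x,dims,z0,zf)).astype(int)],True,(255,0,255),1)
        cv2.polylines(im,[h.astype(int)],True,(0,255,0),1)
  except Exception as e: print(n,e)
a=cv2.resize(vis[115:230,100:400],(800,307)); b=cv2.resize(vs[130:280,120:400],(540,290))
b=np.pad(b,((0,0),(0,260),(0,0))); 
c=cv2.resize(T["color"][172:216,210:280],(250,157)); b[:157,545:795]=c
cv2.imwrite("pics/fit.png",np.vstack([a,b])[:,:,::-1])
E
```

```text
T 250 192 [103  23 236]
T 250 180 [128  23  45]
T 250 205 [90 29 52]
T 225 192 [ 22 208 245]
T 266 192 [106  11 255]
T 272 200 [107  45  51]
T 290 230 [106  43 126]
[ 57  45  53  46  45  56 174 241 229 226 226 227 228 228 227 226 224 225
 227 226 228 231 190 107  35  47  51  50  50  48  52  41  82 115]
[115 118 116 116 108  65  32  29 150 199 157 160 161 161 157 213 233 230
 228 229 229 228 229 229 227 226 227 228 228 227 227 227 225 228 225 225
 226 227 226 227 226 226 225 226 227 228 226 228 239 250 249 249 249 254
 246 155  27  43  45  50  65  97 120 113 113 113]
green T [ 0.5408 -0.3627  0.1516] 0.076
green S [ 0.5278 -0.364   0.1268] 0.608
red T [0.5087 0.33   0.023 ] 0.482
red S [0.4943 0.3373 0.122 ] 0.678
yellow T [0.6891 0.1055 0.0736] 0.034
yellow S [0.6873 0.1065 0.074 ] 0.036
blue T [ 0.6607 -0.1111  0.0619] 0.022
blue S [ 0.6602 -0.1126  0.059 ] 0.015
canister T [ 5.000e-01 -9.000e-04  1.557e+00] 0.049
canister S [ 4.9620e-01 -1.5000e-03  1.5413e+00] 0.065
pad need at least one array to concatenate
```

View pics/fit.png

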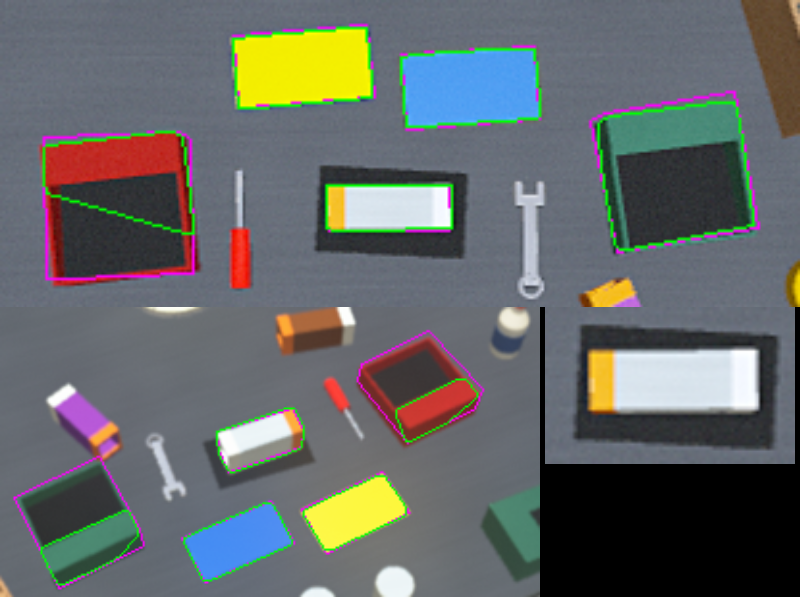

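```bash
cat > rob.py <<'E'
from bench import *
import numpy as np
from scipy.spatial.transform import Rotation as Ro
CAN=np.array([.498,-.001,.037]); CYAW=1.55
GREEN=np.array([.5117,-.3647,.06]); RED=np.array([.483,.326,.06])
YEL=np.array([.688,.106,.004]); YELA=.074; BLU=np.array([.6605,-.112,.004]); BLUA=.06
def pose(c,yaw,pitch,var):
    """canister centre, yaw of orange end, pitch (orange end down +), var +1: tool x=+canister x, -1: opposite"""
    M=Ro.from_euler("ZY",[yaw,pitch]).as_matrix()@np.diag([var,-var,-1.])
    q=Ro.from_matrix(M).as_quat()
    return np.asarray(c)+.019*M[:,2],np.r_[q[3],q[:3]]
def tip(mouth,end,ang,az,h=.165):
    """end=+1 orange, -1 white low; az = heading of the low end"""
    d=np.array([np.cos(az),np.sin(az),0]); c=np.array([*mouth[:2],h])-.03*d
    return c,(az if end>0 else az+np.pi),end*ang
def fz(n=10,dt=.05):
    F=[]
    for _ in range(n): F.append(current_contact_force()); sleep(dt)
    F=np.array(F); return F.mean(0),F.std(0)
E
python3 - <<'E'
from vis import *
from rob import *
T=dict(np.load("pics/top0.npz"))
pc=[pix2w(T,(100+u/2.667,115+v/2.667),.003)[:2] for u,v in((320,167),(467,174),(464,258),(316,249))]
print("pad",np.mean(pc,0).round(4),np.round(pc,3).tolist())
for n,c in(("red",((41,145),(181,131),(196,270),(55,284))),("green",((598,118),(737,100),(754,230),(616,250)))):
    w=[pix2w(T,(100+u/2.667,115+v/2.667),z)[:2] for (u,v),z in zip(c,(.064,.064,.05,.05))]; print(n,np.mean(w,0).round(4),np.round(w,3).tolist())
f=lambda q:None if q is None else np.round(q,2).tolist()
for v in(1,-1):
    print("var",v,"pick",f(solve_ik(*pose(CAN,CYAW,0,v))),f(solve_ik(*pose(CAN+[0,0,.15],CYAW,0,v))))
    for nm,M,e in(("green",GREEN,1),("red",RED,-1)):
        base=np.arctan2(-M[1],-M[0])
        for da in(-1.57,-1,-.5,0,.5,1,1.57):
            print(nm,da,[f(solve_ik(*pose(*tip(M,e,np.radians(a),base+da),v))) for a in(40,75)])
    print("mats",[f(solve_ik(*pose(m+[0,0,.031],a+s*np.pi/2,0,v))) for m,a in((YEL,YELA),(BLU,BLUA)) for s in(1,-1)])
E
```

```text
pad [ 0.4977 -0.0076] [[0.557, 0.083], [0.545, -0.105], [0.437, -0.099], [0.452, 0.09]]
red [0.5032 0.3243] [[0.58, 0.415], [0.595, 0.248], [0.426, 0.232], [0.412, 0.401]]
green [ 0.5342 -0.3591] [[0.605, -0.262], [0.625, -0.436], [0.464, -0.456], [0.442, -0.282]]
var 1 pick [-0.25, 0.22, 1.96, -0.0, 0.97, -0.22] [-0.25, -0.0, 1.86, -0.0, 1.28, -0.22]
green -1.57 [[-0.55, 0.48, 1.49, -0.72, 1.32, 0.31], [-0.4, 0.77, 1.4, -1.23, 1.6, 0.63]]
green -1 [[-0.58, 0.26, 1.77, -0.8, 0.88, -0.08], None]
green -0.5 [[-0.7, 0.1, 1.96, -0.57, 0.5, -0.73], [-0.6, 0.26, 2.17, 3.93, 0.74, 1.08]]
green 0 [[-0.88, 0.03, 2.03, 0.41, 0.43, -2.15], [-0.95, 0.15, 2.31, 2.62, 0.69, 1.9]]
green 0.5 [[-1.03, 0.1, 1.96, 0.8, 0.79, -2.98], [-1.22, 0.26, 2.17, 1.76, 1.07, 2.29]]
green 1 [[-1.09, 0.26, 1.77, 0.77, 1.16, 2.9], [-1.27, 0.49, 1.85, 1.33, 1.45, 2.38]]
green 1.57 [[-1.06, 0.48, 1.49, 0.62, 1.53, 2.56], [-1.19, 0.77, 1.4, 1.01, 1.86, 2.38]]
red -1.57 [[0.67, 0.38, 1.62, -0.73, 1.29, -2.8], [0.83, 0.69, 1.54, -1.22, 1.59, -2.45]]
red -1 [None, None]
red -0.5 [[0.5, -0.02, 2.08, -0.57, 0.49, 2.4], [0.6
[... 1119 characters left out ...]
.19, 0.77, 1.4, 1.01, 1.86, -0.76]]
red -1.57 [[0.67, 0.38, 1.62, -0.73, 1.29, 0.34], [0.83, 0.69, 1.54, -1.22, 1.59, 0.69]]
red -1 [[0.63, 0.16, 1.89, -0.81, 0.87, -0.06], None]
red -0.5 [[0.5, -0.02, 2.08, -0.57, 0.49, -0.74], [0.61, 0.17, 2.29, 3.91, 0.76, 1.1]]
red 0 [[0.3, -0.09, 2.15, 0.44, 0.45, -2.2], [0.21, 0.04, 2.44, 2.56, 0.72, 1.93]]
red 0.5 [None, [-0.08, 0.17, 2.29, 1.72, 1.12, 2.27]]
red 1 [[0.08, 0.16, 1.89, 0.77, 1.17, 2.86], [-0.12, 0.41, 1.97, 1.29, 1.48, 2.33]]
red 1.57 [[0.12, 0.38, 1.62, 0.61, 1.52, 2.51], [-0.02, 0.69, 1.54, 0.97, 1.86, 2.32]]
mats [None, [-0.02, 0.66, 1.35, -0.0, 1.13, -0.09], [-0.35, 0.6, 1.44, -0.0, 1.1, 2.73], [-0.35, 0.6, 1.44, -0.0, 1.1, -0.41]]
```

```bash
python3 - <<'E'
from rob import *
goto(*pose(CAN+[0,0,.13],CYAW,0,1)); print("t",current_t())
sleep(.3); b,s=fz(); print("base",b.round(2),s.round(2))
movel(pose(CAN,CYAW,0,1)[0],v=.12); print("t",current_t(),current_contact_force().round(2))
set_gripper(.03,60); w=current_gripper_width(); print("w",w,current_contact_force().round(2))
movel(pose(CAN+[0,0,.14],CYAW,0,1)[0],v=.12)
f,s=fz(6); print("lift",f.round(2),"kg",(b-f)[2]/9.81,"t",current_t(),current_gripper_width())
f=lambda q:None if q is None else np.round(q,2).tolist()
base=np.arctan2(-GREEN[1],-GREEN[0])
for da in(-1.57,-1.75,-1.9,-2.1,-2.4): print(da,[f(solve_ik(*pose(*tip(GREEN,1,np.radians(a),base+da),1))) for a in(0,40,75)])
E
```

```text
t 2.425
base [0.02 0.01 0.23] [0.31 0.29 0.53]
t 4.4583 [0.02 0.26 0.11]
w 0.05176711902453478 [ 2.77  0.14 -1.07]
lift [ 0.06  0.01 -6.88] kg 0.7240784938298972 t 6.7583 0.051703136572337834
-1.57 [[-0.86, 0.35, 1.5, -0.0, 1.29, -0.24], [-0.55, 0.48, 1.49, -0.72, 1.32, 0.31], [-0.4, 0.77, 1.4, -1.23, 1.6, 0.63]]
-1.75 [[-0.86, 0.34, 1.52, -0.0, 1.28, -0.06], [-0.56, 0.54, 1.39, -0.68, 1.44, 0.42], [-0.42, 0.86, 1.25, -1.15, 1.75, 0.63]]
-1.9 [[-0.86, 0.33, 1.53, -0.0, 1.28, 0.09], [-0.57, 0.6, 1.32, -0.64, 1.54, 0.51], [-0.44, 0.93, 1.13, -1.08, 1.87, 0.63]]
-2.1 [[-0.86, 0.31, 1.55, -0.0, 1.28, 0.29], [-0.59, 0.66, 1.22, -0.58, 1.66, 0.63], [-0.48, 1.03, 0.96, -1.01, 2.03, 0.64]]
-2.4 [[-0.85, 0.3, 1.57, -0.0, 1.27, 0.6], [-0.63, 0.74, 1.1, -0.47, 1.82, 0.82], [-0.55, 1.16, 0.72, -0.9, 2.26, 0.7]]
```

```bash
python3 - <<'E'
from rob import *
import cv2
base=np.arctan2(-GREEN[1],-GREEN[0])-1.9
for a in(0,40,76):
    goto(*pose(*tip(GREEN,1,np.radians(a),base,.17),1)); print(a,"t",current_t())
for i in range(4):
    f,s=fz(5,.06); print(f.round(2))
for n in("scene","top"):
    d=get_image(n); np.savez(f"pics/{n}1.npz",**d)
S=np.load("pics/scene1.npz")["color"]; T=np.load("pics/top1.npz")["color"]
cv2.imwrite("pics/tip1.png",np.hstack([cv2.resize(S[170:300,90:250],(400,325)),cv2.resize(T[120:250,280:440],(400,325))])[:,:,::-1])
print(current_t(),current_gripper_width())
E
```

```text
0 t 8.1833
40 t 8.8417
76 t 9.3583
[ 0.26 -0.29 -4.27]
[ 0.2  -0.03 -5.16]
[ 0.1   0.06 -4.85]
[-0.46  0.3  -4.65]
10.625 0.05185435280629438
```

View pics/tip1.png

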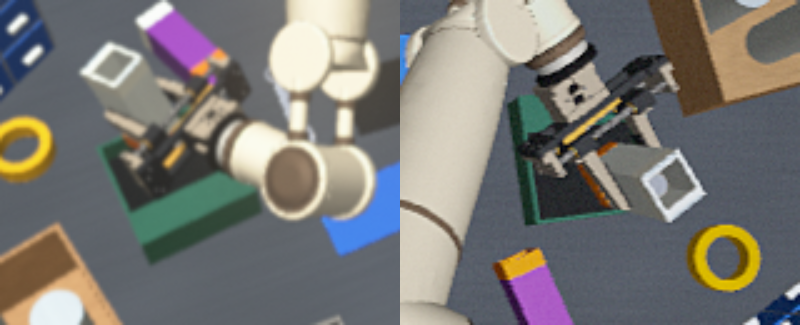

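Top view at the tip: the white end faces up at (670,190), and a ball is still visible inside, on the white side. The weight fell from about 7.1 N to 4.9 N, so one ball left and one is probably trapped. Next I put it back on the pad, take it afresh and weigh it.

```bash
python3 - <<'E'
from rob import *
import cv2
base=np.arctan2(-GREEN[1],-GREEN[0])-1.9
for a in(40,0): goto(*pose(*tip(GREEN,1,np.radians(a),base,.175),1))
P=CAN+[0,-.003,0]
goto(*pose(P+[0,0,.08],CYAW,0,1)); sleep(.2); print("t",current_t())
movel(pose(P+[0,0,.012],CYAW,0,1)[0],v=.1); sleep(.2); print(fz(3)[0].round(2))
movel(pose(P+[0,0,.0005],CYAW,0,1)[0],v=.02); print(fz(3)[0].round(2))
set_gripper(.092); movel(pose(P+[0,0,.11],CYAW,0,1)[0],v=.15); sleep(.5)
b,s=fz(10); print("t",current_t(),"base",b.round(2))
d=get_image("scene"); np.savez("pics/scene2.npz",**d)
movel(pose(P,CYAW,0,1)[0],v=.12); set_gripper(.03,60); print("w",current_gripper_width())
movel(pose(P+[0,0,.10],CYAW,0,1)[0],v=.1); sleep(.7)
f,s=fz(20); print("kg",(b-f)[2]/9.81,f.round(2),s.round(2),"t",current_t())
d=get_image("scene"); np.savez("pics/scene3.npz",**d)
A=np.load("pics/scene2.npz")["color"][120:260,200:330]; B=d["color"][120:260,200:330]
cv2.imwrite("pics/weigh.png",np.hstack([cv2.resize(x,(400,430)) for x in(A,B)])[:,:,::-1])
E
```

```text
t 13.425
[ 0.32  0.12 -4.24]
[-0.35  0.27 -4.85]
t 18.1 base [-0.35  0.02  0.04]
w 0.05171388523500666
kg 0.47332087416939367 [ 0.05  0.05 -4.6 ] [0.45 0.36 0.44] t 22.75
```

View pics/weigh.png

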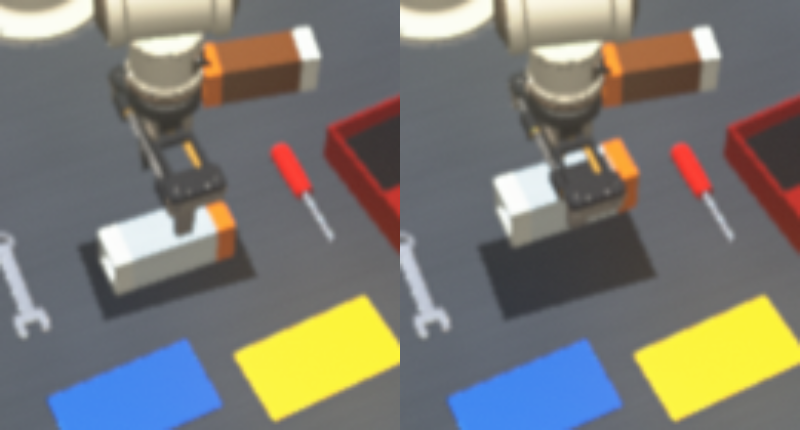

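Left, the released canister lies flat on the pad at (165,245). Right, it is held level above the pad. It weighs 0.473 kg, so a ball is trapped inside and the next step is the red box, white end down.

```bash
python3 - <<'E'
from rob import *
import cv2
base=np.arctan2(-RED[1],-RED[0])+1.7
Q=[solve_ik(*pose(*tip(RED,-1,np.radians(a),base,.17),1)) for a in(0,40,76)]
print([None if q is None else q.round(2).tolist() for q in Q])
assert all(q is not None for q in Q)
for a in(0,40,76):
    goto(*pose(*tip(RED,-1,np.radians(a),base,.17),1)); print(a,"t",current_t())
for i in range(4): print(fz(5,.06)[0].round(2))
for n in("scene","top"):
    d=get_image(n); np.savez(f"pics/{n}4.npz",**d)
S=np.load("pics/scene4.npz")["color"]; T=np.load("pics/top4.npz")["color"]
cv2.imwrite("pics/tip2.png",np.hstack([cv2.resize(S[100:230,260:420],(400,325)),cv2.resize(T[130:260,80:240],(400,325))])[:,:,::-1])
print(current_t(),current_gripper_width())
E
```

```text
[[0.44, 0.23, 1.65, -0.0, 1.27, -0.29], [0.14, 0.42, 1.56, 0.57, 1.6, -0.7], [0.01, 0.75, 1.44, 0.92, 1.96, -0.84]]
0 t 24.1333
40 t 24.7333
76 t 25.2083
[ 0.32  0.35 -2.65]
[ 0.25  0.05 -3.07]
[-0.11 -0.16 -2.92]
[-0.02 -0.1  -2.91]
26.475 0.05182855493933712
```

View pics/tip2.png

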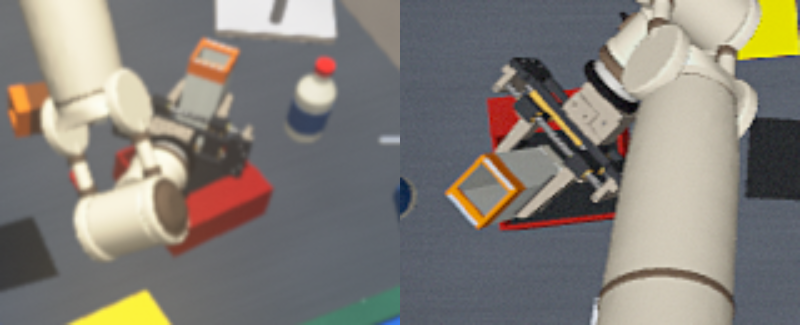

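The reading of 2.95 N (0.30 kg) matches an empty canister; in the picture the orange end is up at (485,190) with no ball seen inside. Next: set it on the yellow mat.

```bash
python3 - <<'E'
from rob import *
import cv2
base=np.arctan2(-RED[1],-RED[0])+1.7
for a in(40,0): goto(*pose(*tip(RED,-1,np.radians(a),base,.175),1))
Y=np.array([*YEL[:2],.035]); ya=np.pi/2+YELA
goto(*pose(Y+[0,0,.09],ya,0,1)); sleep(.3)
movel(pose(Y+[0,0,.008],ya,0,1)[0],v=.1); sleep(.2); print("kg",-fz(8)[0][2]/9.81)
z=.004
while z>-.0025:
    z-=.001; movel(pose(Y+[0,0,z],ya,0,1)[0],v=.02); f=fz(4,.03)[0]; print(round(z,4),f.round(2))
    if f[2]>-1.5: break
set_gripper(.092); movel(pose(Y+[0,0,.14],ya,0,1)[0],v=.15); print("t",current_t())
goto([.42,.05,.3],current_ee_rot()); sleep(.3)
for n in("scene","top"):
    d=get_image(n); np.savez(f"pics/{n}5.npz",**d); cv2.imwrite(f"pics/{n}5.png",cv2.resize(d["color"][:,:,::-1],(800,600),interpolation=cv2.INTER_CUBIC))
print(current_t(),fz(5)[0].round(2))
E
```

```text
kg 0.30223556812914004
0.003 [ 0.04  0.35 -2.6 ]
0.002 [-0.57 -0.47 -2.82]
0.001 [-0.34 -0.12 -2.97]
0.0 [ 0.39  0.23 -2.08]
-0.001 [-4.1  -0.01  5.82]
t 34.575
36.1583 [ 0.35 -0.03  0.41]
```

View pics/scene5.png

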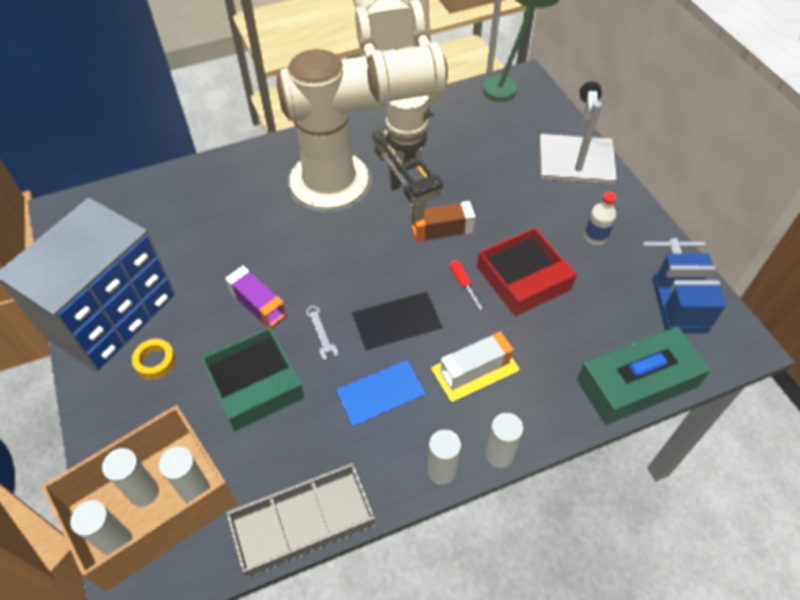

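View pics/top5.png

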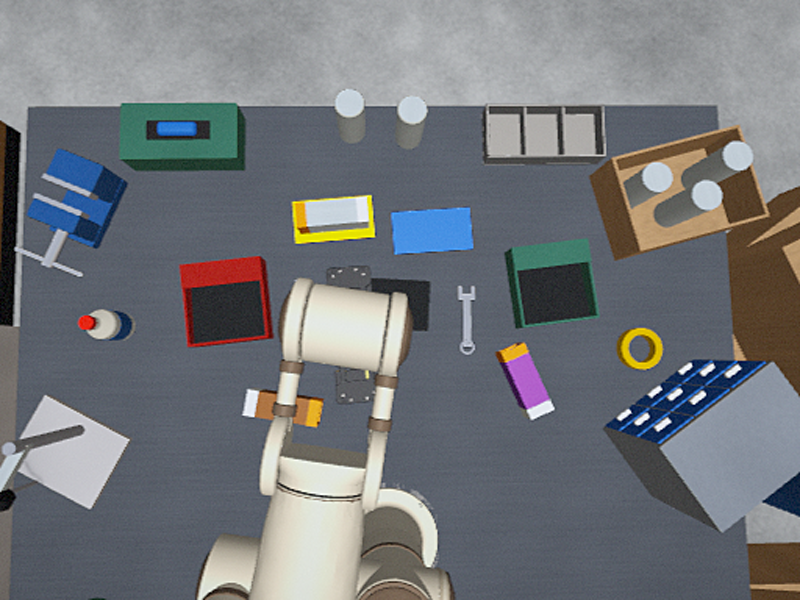

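The canister lies level on the yellow mat: scene view (477,362), top view (333,214). The tools, bottle and tape roll are where they were. No ball is loose on the bench, and the gripper is clear in the air.

```bash
python3 -c "
from bench import *
sign_off(); print(current_t())"
```

```text
the job is handed in; nothing more can be done
the job is handed in; nothing more can be done
```

The job is done and handed in at about 36 s of the 72 s allowed, with the canister now on the yellow mat.

1. **Orange end over the green box:** I tipped it to 76°. The load fell from 0.72 kg to about 0.5 kg, so one ball ran out.
2. **Weighing:** I set the canister back on the pad, let go, took it afresh and held it level and still above the pad. It weighed 0.473 kg, so a ball was trapped.
3. **White end over the red box:** I tipped it to 76° in that same fresh grasp; turning it round in the gripper was not needed. The load fell to 0.30 kg, so it was empty.
4. **Parking:** I lowered it onto the yellow mat until the wrist felt contact, let go and moved clear.

**Last checks:**
- The final pictures show the canister lying level inside the yellow mat, with the screwdriver, wrench, bottle and tape roll unmoved and no ball loose on the bench.
- The wrist force with the gripper empty reads about zero.
- The balls themselves can't be seen under the box roofs. That each one landed in its box rests on the weight drops and the clear bench.
- When I set the canister back on the pad, the wrist still carried its full weight just before I let go, so it probably dropped a fraction of a millimetre. The picture afterwards shows it flat on the pad.
- My fits of the two boxes from the scene camera did not match well, so I used the top-camera fit, corrected for a shift in my image processing. Corners read by eye agreed to within about 4 mm.

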